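Weigh down the label stacks for the drying oven

TASK

Four stacks of record labels stand on their spindles on the oven shelf, ready to be dried. Onto each stack lower the steel weight that belongs to it, the one whose plate is as wide as the labels and whose bore suits the rod or thick post, so that it lies flat on the labels with the rod or post up through its bore. Set the weights down without dropping them, leave the spindles standing where they are, and do not knock over the oil bottle.

Things in the scene. Friction and masses are not known exactly. Their poses are not given: they have to be found in the camera images.
- weight_large: Steel weight, the widest of the four (about 0.7 kg): a flat round plate 100 mm across and 8 mm thick. On it stands an upright tube 40 mm in outside diameter, from 8 to 48 mm above the underside, which is the grip. A bore of 22 mm runs right through. Origin: centre of the underside, which lies on the bench at the start; z up along the bore.
- weight_medium: Steel weight (about 0.6 kg): a flat round plate 86 mm across and 8 mm thick. On it stands an upright tube 40 mm in outside diameter, from 8 to 48 mm above the underside, which is the grip. A bore of 22 mm runs right through. Origin: centre of the underside; z up along the bore.
- weight_ring: Steel weight with the wide bore (about 0.5 kg): a flat round plate 86 mm across and 8 mm thick. On it stands an upright tube 60 mm in outside diameter, from 8 to 48 mm above the underside, which is the grip. A bore of 48 mm runs right through. Origin: centre of the underside; z up along the bore.
- weight_small: Steel weight, the narrowest of the four (about 0.4 kg): a flat round plate 64 mm across and 8 mm thick. On it stands an upright tube 40 mm in outside diameter, from 8 to 48 mm above the underside, which is the grip. A bore of 22 mm runs right through. Origin: centre of the underside; z up along the bore.
- spindle_large: Free-standing, heavy, upright spindle on the oven shelf: round dark steel base plate 110 mm across and 10 mm thick, on it a solid white stack of paper labels (black printed band round the top) 100 mm across and 48 mm high, so that the stack's top is 58 mm above the origin; a slim round steel rod of 7 mm diameter stands up through the middle to 22 mm above the stack. Origin: centre of the underside of the base plate; z up.
- spindle_medium: Free-standing, heavy, upright spindle on the oven shelf: round dark steel base plate 96 mm across and 10 mm thick, on it a solid white stack of paper labels (black printed band round the top) 86 mm across and 36 mm high, so that the stack's top is 46 mm above the origin; a slim round steel rod of 7 mm diameter stands up through the middle to 22 mm above the stack. Origin: centre of the underside of the base plate; z up.
- spindle_bighole: Free-standing, heavy, upright spindle on the oven shelf: round dark steel base plate 96 mm across and 10 mm thick, on it a solid white stack of paper labels (black printed band round the top) 86 mm across and 42 mm high, so that the stack's top is 52 mm above the origin; a thick round steel post of 36 mm diameter (for labels with the big hole) stands up through the middle to 22 mm above the stack. Origin: centre of the underside of the base plate; z up.
- spindle_small: Free-standing, heavy, upright spindle on the oven shelf: round dark steel base plate 74 mm across and 10 mm thick, on it a solid white stack of paper labels (black printed band round the top) 64 mm across and 54 mm high, so that the stack's top is 64 mm above the origin; a slim round steel rod of 7 mm diameter stands up through the middle to 22 mm above the stack. Origin: centre of the underside of the base plate; z up.
- oil_bottle: Small white plastic oil bottle with a pointed nozzle, 28 mm across and 85 mm tall, standing loose on the bench in the row of weights. Origin: centre of its underside; z up.

How it is judged:
At the end, for the whole second after the job is handed in: Each weight lies flat (4 degrees) on the stack of its own size and bore: axes within 10 mm, underside at the stack's top (-3 to +4 mm). All four spindles stand upright within 40 mm of where they began. All is released and at rest (horizontal distance between weight_large and spindle_large below 0.01 m and z of weight_large in the frame of spindle_large between 0.055 and 0.062 m and angle between each of weight_large, weight_medium, weight_ring, weight_small's own z axis and vertical below 0.07 rad and angle between each of spindle_large, spindle_medium, spindle_bighole, spindle_small's own z axis and vertical below 0.05 rad and distance of each of spindle_large, spindle_medium, spindle_bighole, spindle_small from where it was at the start of the episode below 0.04 m and linear speed of each of weight_large, spindle_large, weight_medium, spindle_medium, weight_ring, spindle_bighole, weight_small, spindle_small below 0.02 m/s and horizontal distance between weight_medium and spindle_medium below 0.01 m and z of weight_medium in the frame of spindle_medium between 0.043 and 0.05 m and horizontal distance between weight_ring and spindle_bighole below 0.01 m and z of weight_ring in the frame of spindle_bighole between 0.049 and 0.056 m and horizontal distance between weight_small and spindle_small below 0.01 m and z of weight_small in the frame of spindle_small between 0.061 and 0.068 m); the robot touches nothing.
It fails at once if the large weight is dropped (moves faster than 0.5 m/s while no finger touches it) (linear speed of weight_large above 0.5 m/s and contact force between weight_large and the fingers below 0.01 N).
It fails at once if the medium weight is dropped (moves faster than 0.5 m/s while no finger touches it) (linear speed of weight_medium above 0.5 m/s and contact force between weight_medium and the fingers below 0.01 N).
It fails at once if the ring weight is dropped (moves faster than 0.5 m/s while no finger touches it) (linear speed of weight_ring above 0.5 m/s and contact force between weight_ring and the fingers below 0.01 N).
It fails at once if the small weight is dropped (moves faster than 0.5 m/s while no finger touches it) (linear speed of weight_small above 0.5 m/s and contact force between weight_small and the fingers below 0.01 N).
It fails at once if the oil bottle is knocked over (angle between oil_bottle's own z axis and vertical above 0.6 rad).
It also fails if it takes over 102 s, if anything falls off the work surface, if the arm or the gripper's body presses on something with over 40 N, if the wrist force passes 120 N, or if a joint passes its speed limit or range.

ROBOT

A 6-joint arm with a two-finger parallel gripper is mounted at the origin on the work surface. World frame = base frame: x ahead of the robot, y to its left, z up, the work surface at z = 0. Lengths are in m, angles in rad, forces in N, time in s.
With the tool pointing down it reaches from about 0.3 to 0.775 m from the base axis. Payload 14.6 kg.
Tool frame: the origin (TCP) lies at the very end of the fingers, on their centre line; the grasp point (between the pads) lies 19 mm behind it; z points along the fingers, y is the direction in which the jaws open and shut (so a half turn about z gives the same grasp; the last joint's range is limited). The gripper opens to 94 mm and grips with 3 to 60 N. Pads are 16 mm wide; open, the fingers measure 119 mm over their backs; the gripper's body (75 mm by 177 mm) begins 78 mm behind the grasp point.
Start: joints at [-0.067, 0.3, 1.521, -0, 1.321, -0.067], TCP at [0.55, -0, 0.205] pointing down, gripper open.
Joint ranges: [-3.03, 3.03], [-0.79, 2.21], [0.23, 2.52], [-1.04, 4.18], [0, 3.07], [-2.55, 2.55]. Speed limits (rad/s): [2.22, 2.22, 2.57, 3.14, 3.14, 3.14].

INTERFACE

Orientations are given as [roll, pitch, yaw] about the fixed x, y, z axes, in that order (R = Rz(yaw) Ry(pitch) Rx(roll)).
In Python, from station import ctrl, vision, ticket gives the robot as it stands.
- The arm moves only by the tool step_arm, never from a script. Its argument "steps" is a list of rows, each an object of numbers: "x", "y", "z": the shift along the tool's x, y, z in m; "ax", "ay", "az": the turn, a rotation vector about the tool's x, y, z in degrees; "claw": the finger opening in m, from 0 to 0.094. A call has 1 to 5 rows; each row shifts and turns the pose as measured when the row begins, along the tool's axes as they then stand; what a row does not reach is not made up. A row lasts 1/12 s, in which the tool goes at most 41.7 mm and 7.16 degrees, less where a joint would pass 70% of its speed; a pose out of reach is approached as far as the arm can. A call with a gripper value outside its range is refused whole. The fingers move at their own pace and stop on an object; "grip_force" is the grip in N (left out, the last holds). Time passes only in rows, so rows that do not move let the fingers close. It gives the time, the measured TCP pose, the force and the opening at its end, in the units of the state.
- ctrl.get_obs(): the state, without advancing time (a new reading comes with each control period).
- vision.camera(name): name is "scene" or "side" or "wrist"; returns (picture, depth): 420x560x3 uint8, red, green, blue; 420x560 float32, m along the optical axis (not along the pixel's ray), 0 where there is no reading.
- vision.camera_params(name): a dict with "fov_y" (degrees; the focal length in pixels is half the picture's height over the tangent of half this angle, whatever the lens; pixels are square), "cx", "cy" (the principal point, pixels), "k1" (the pictures are not rectified: a ray, as slopes to the right and down, at radius r is drawn at 1 + k1 r^2 times it, then the intrinsics apply), "origin" and "attitude" of the camera in the world; the wrist camera has in their place "mount" (4x4, takes a point from camera to tool coordinates, whose origin is the TCP and whose axes are the flange's). Camera axes: x right, y up, looking along -z (the intrinsics and any distortion apply to the point x, -y, -z); pixel columns grow to the right and rows downward; lengths in m; the calibration is good to about 2 mm. A picture is of the moment at which its call begins: read the wrist's pose just before it. camera_params takes no time and is no camera call.
- ticket.hand_in(): hands the job in, once; it reports no verdict.
The state is a dict: "time_s": time; "qpos": joint angles; "joint_vel": joint speeds; "tau": joint torques, N m; "ee_pos": TCP position; "eef_rot": TCP orientation; "force": force on the tool from outside, world axes, zero at the start; "moment": the same for the moment, N m; "grip_width": finger opening in m.
Only numpy, scipy, OpenCV 4.12 (cv2) and the standard library are available. Lean on these libraries where they do the work, as an engineer would, in place of code of your own. Each camera call takes 0.05 s, during which the arm holds its last target.

## Working session

There is one attempt and no reset: what is moved stays moved. The work goes in short steps, Python scripts to look and compute and a tool call to move; the robot and the scene stay as the last step left them, time stands still between calls to the robot, and variables do not carry over. Pictures are saved under pics/ and viewed, and the job is handed in when it is done.

Besides the shell and the picture viewer there is one more tool, called after "Emit:" as name(argument=value, ...), one argument or row to a line, values as JSON. step_arm: Moves the arm, as the interface text tells. Its arguments: {"type":"object","properties":{"steps":{"type":"array"},"grip_force":{"type":"number"}},"required":["steps"]}

```bash
ls; mkdir -p pics
python3 - <<'E'
from station import ctrl, vision, ticket
import cv2,json
print(ctrl.get_obs())
for n in ["scene","side","wrist"]:
    p,d=vision.camera(n); cv2.imwrite(f"pics/{n}0.png",p[:,:,::-1]); print(n,vision.camera_params(n))
    import numpy as np; np.savez(f"pics/{n}0.npz",p=p,d=d)
E
```

```text
pics
{'time_s': 0.0, 'qpos': array([-6.66137189e-02,  3.00472319e-01,  1.52159427e+00,  1.32513422e-05,
        1.32068622e+00, -6.65724974e-02]), 'joint_vel': array([-0.00167687, -0.00183257,  0.00158858, -0.00067007,  0.00147401,
       -0.00020981]), 'tau': array([-1.53750298e-03, -5.31805658e+01, -3.52735734e+01,  7.07558286e-02,
        2.43994006e-02, -4.79655944e-05]), 'ee_pos': array([5.49735213e-01, 1.06681900e-05, 2.04880081e-01]), 'eef_rot': array([-3.14043592e+00, -8.99843037e-05,  1.57075177e+00]), 'force': array([ 0.93804996,  0.16808016, -0.20424417]), 'moment': array([0.01726458, 0.03511392, 0.01547772]), 'grip_width': 0.09402835154558678}
scene {'fov_y': 47.9307695589802, 'cx': 284.23920493090174, 'cy': 210.86193973408984, 'k1': -0.1655936401024378, 'origin': array([1.16748795, 0.29285969, 0.68210983]), 'attitude': array([ 0.82236604, -0.02094454,  2.01409383])}
side {'fov_y': 42.72822186313512, 'cx': 280.2032762171228, 'cy': 205.82636726374335, 'k1': -0.08750621625279559, 'origin': array([0.46608624, 0.70799699, 0.87793314]), 'attitude': array([ 0.72286731,  0.01718289, -3.08471154])}
wrist {'fov_y': 61.18845233263523, 'cx': 283.34624715241927, 'cy': 212.74525344461063, 'k1': -0.0711575719209752, 'mount': array([[ 9.13410772e-04,  9.66425906e-01,  2.56943833e-01,
         7.44534326e-02],
       [ 9.99999057e-01, -6.19351948e-04, -1.22537342e-03,
        -2.38673209e-04],
       [-1.02509396e-03,  2.56944710e-01, -9.66425561e-01,
        -1.79267749e-01],
       [ 0.00000000e+00,  0.00000000e+00,  0.00000000e+00,
         1.00000000e+00]])}
```

View pics/scene0.png

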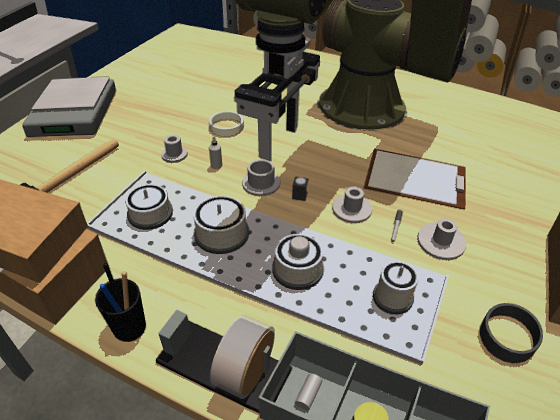

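View pics/side0.png

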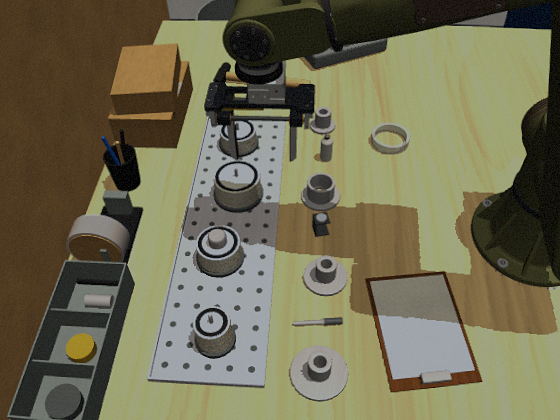

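View pics/wrist0.png

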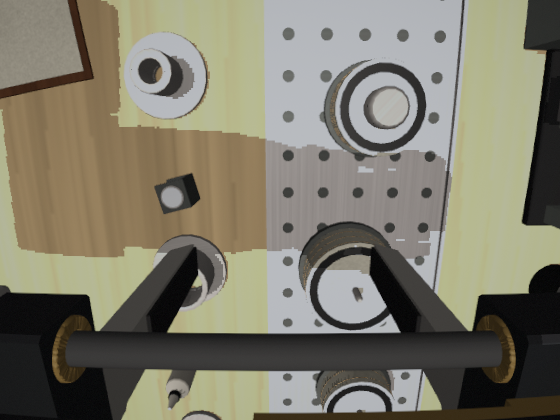

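```bash
cat > h.py <<'E'
import numpy as np, cv2
from scipy.spatial.transform import Rotation as R
def rays(par,h=420,w=560):
    f=h/2/np.tan(np.radians(par['fov_y'])/2)
    K=np.array([[f,0,par['cx']],[0,f,par['cy']],[0,0,1]])
    uv=np.stack(np.meshgrid(np.arange(w),np.arange(h)),-1).reshape(-1,1,2).astype(np.float64)
    u=cv2.undistortPointsIter(uv,K,np.array([par['k1'],0,0,0.]),None,None,(3,50,1e-10)) 
    return u.reshape(h,w,2)
def pose(par,obs=None):
    T=np.eye(4)
    if 'mount' in par:
        T[:3,:3]=R.from_euler('xyz',obs['eef_rot']).as_matrix(); T[:3,3]=obs['ee_pos']
        return T@par['mount']
    T[:3,:3]=R.from_euler('xyz',par['attitude']).as_matrix(); T[:3,3]=par['origin']; return T
def cloud(d,par,obs=None):
    r=rays(par,*d.shape); P=np.stack([r[...,0]*d,-r[...,1]*d,-d],-1)
    T=pose(par,obs); W=P@T[:3,:3].T+T[:3,3]; W[d<=0]=np.nan; return W
def project(X,par,obs=None):
    T=np.linalg.inv(pose(par,obs)); p=np.atleast_2d(X)@T[:3,:3].T+T[:3,3]
    s=np.stack([p[:,0]/-p[:,2],-p[:,1]/-p[:,2]],-1); r2=(s**2).sum(1,keepdims=True)
    f=210/np.tan(np.radians(par['fov_y'])/2)
    return s*(1+par['k1']*r2)*f+[par['cx'],par['cy']]
E
python3 - <<'E'
from h import *
from station import ctrl,vision
o=ctrl.get_obs()
for n in ["scene","side","wrist"]:
    z=np.load(f"pics/{n}0.npz"); W=cloud(z['d'],vision.camera_params(n),o)
    m=np.isfinite(W).all(-1)&(W[...,0]>.3)&(W[...,0]<.85)&(abs(W[...,1])<.5)
    P=W[m]; hist,e=np.histogram(P[:,2],np.arange(-.02,.13,.002)); print(n,[(round(a*1000),int(c)) for a,c in zip(e,hist) if c>150])
    # top view map
    im=np.zeros((500,800,3),np.uint8); X=((P[:,0]-.3)/.001).astype(int).clip(0,499); Y=((P[:,1]+.4)/.001).astype(int).clip(0,799)
    zz=(np.clip(P[:,2]+.01,0,.12)/.12*255).astype(np.uint8)
    im[X,Y]=cv2.applyColorMap(zz.reshape(-1,1),cv2.COLORMAP_JET)[:,0]
    cv2.imwrite(f"pics/top_{n}.png",im)
E
```

```text
scene [(-4, 477), (-2, 8868), (0, 24280), (2, 11396), (4, 6352), (6, 11901), (8, 5418), (10, 1645), (12, 1573), (14, 943), (16, 912), (18, 610), (20, 542), (22, 674), (24, 703), (26, 483), (28, 484), (30, 508), (32, 577), (34, 461), (36, 391), (38, 422), (40, 448), (42, 435), (44, 459), (46, 472), (48, 641), (50, 701), (52, 765), (54, 433), (56, 380), (58, 855), (60, 673), (62, 443), (64, 1176), (66, 658), (68, 434), (70, 908), (72, 341), (80, 175), (90, 254)]
side [(-4, 2262), (-2, 12709), (0, 19987), (2, 10322), (4, 7319), (6, 10080), (8, 5734), (10, 1843), (12, 1083), (14, 767), (16, 658), (18, 491), (20, 451), (22, 603), (24, 581), (26, 391), (28, 328), (30, 340), (32, 299), (34, 333), (36, 349), (38, 346), (40, 369), (42, 376), (44, 458), (46, 520), (48, 645), (50, 538), (52, 403), (54, 343), (56, 491), (58, 709), (60, 508), (62, 511), (64, 811), (66, 571), (68, 545), (70, 767), (72, 289), (80, 162), (88, 171), (90, 215)]
wrist [(-4, 400), (-2, 35477), (0, 43656), (2, 2301), (4, 19788), (6, 29433), (8, 3520), (10, 1988), (12, 2957), (14, 961), (16, 1070), (18, 278), (20, 258), (22, 275), (24, 278), (26, 285), (28, 356), (30, 323), (32, 342), (34, 350), (36, 339), (38, 585), (40, 614), (42, 632), (44, 440), (46, 1043), (48, 777), (50, 656), (52, 1424), (54, 165), (56, 1953), (58, 3928), (60, 274), (62, 1770), (64, 3619), (76, 206), (78, 550), (80, 689)]
```

View pics/top_side.png

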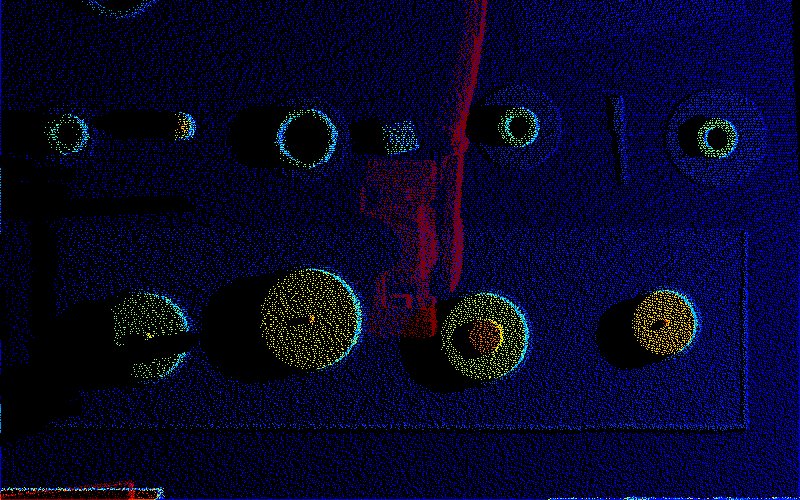

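View pics/top_scene.png

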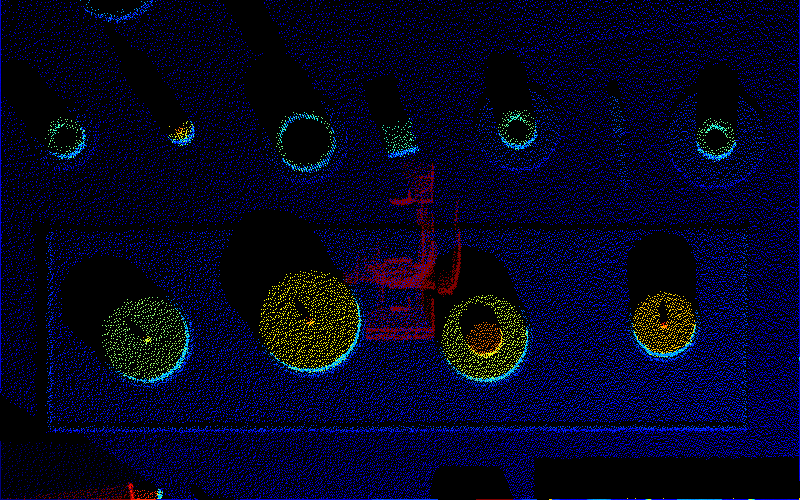

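```bash
cat > fit.py <<'E'
from h import *
from scipy.optimize import least_squares
G={'w_small':((.436,-.333),.020,.048,.008),'w_ring':((.438,-.093),.030,.048,.008),'w_med':((.428,.118),.020,.048,.008),'w_large':((.437,.317),.020,.048,.008),
'bottle':((.43,-.217),.014,.05,.0),
's_med':((.639,-.254),.043,.0,.046),'s_large':((.62,-.09),.05,.0,.058),'s_big':((.638,.085),.043,.0,.052),'s_small':((.624,.264),.032,.0,.064)}
def circ(P,r):
    h=cv2.convexHull((P*1000).astype(np.float32))[:,0]/1000.
    f=lambda v: np.hypot(h[:,0]-v[0],h[:,1]-v[1])-v[2]
    s=least_squares(f,[*P.mean(0),r],loss='soft_l1',f_scale=.0015); return s.x, np.sqrt(np.mean(s.fun**2)),len(h)
def report(W,tag,names=G):
    for k in names:
        c,r,a,b=G[k]; m=np.isfinite(W).all(-1)&(np.hypot(W[...,0]-c[0],W[...,1]-c[1])<r+.012)
        P=W[m]
        if len(P)<30: continue
        if k[0]=='w': z=.048; m=abs(P[:,2]-z)<.005
        elif k[0]=='s': z=b+.006; m=abs(P[:,2]-z)<.006
        else: m=(P[:,2]>.03)&(P[:,2]<.09)
        Q=P[m]
        if len(Q)<20: continue
        x,e,n=circ(Q[:,:2],r); print(tag,k,np.round(x*1000,1),'r0',r*1000,'rms',round(e*1000,1),'zmed',round(np.median(Q[:,2])*1000,1),len(Q))
E
python3 - <<'E'
from fit import *
from station import ctrl,vision
o=ctrl.get_obs()
for n in ["scene","side","wrist"]:
    z=np.load(f"pics/{n}0.npz"); report(cloud(z['d'],vision.camera_params(n),o),n)
E
```

```text
scene w_small [ 438.7 -334.8   19.9] r0 20.0 rms 0.8 zmed 48.3 132
scene w_ring [441.8 -94.5  30.1] r0 30.0 rms 1.0 zmed 48.0 226
scene w_med [429.2 117.9  19.4] r0 20.0 rms 0.7 zmed 48.9 183
scene w_large [439.1 316.3  20.1] r0 20.0 rms 0.8 zmed 48.4 215
scene bottle [ 431.9 -218.8   13.5] r0 14.0 rms 0.4 zmed 53.6 208
scene s_med [ 639.1 -254.3   43.1] r0 43.0 rms 0.8 zmed 52.6 948
scene s_large [621.3 -90.   50.5] r0 50.0 rms 0.7 zmed 65.4 1577
scene s_big [638.4  84.8  43.1] r0 43.0 rms 0.5 zmed 59.4 1110
scene s_small [624.  264.3  31.6] r0 32.0 rms 0.7 zmed 70.9 873
side w_small [ 434.4 -332.9   20.3] r0 20.0 rms 1.3 zmed 47.1 118
side w_ring [438.1 -93.5  29.8] r0 30.0 rms 1.1 zmed 47.9 232
side w_med [427.1 118.9  19.9] r0 20.0 rms 0.5 zmed 48.3 241
side w_large [438.3 317.4  19.8] r0 20.0 rms 0.7 zmed 48.4 336
side bottle [ 426.4 -217.3   13.2] r0 14.0 rms 1.3 zmed 54.6 193
side s_med [ 635.6 -252.1   42.4] r0 43.0 rms 2.0 zmed 52.5 453
side s_large [619.2 -89.1  50.6] r0 50.0 rms 0.7 zmed 65.1 1285
side s_big [636.5  85.1  43.2] r0 43.0 rms 0.6 zmed 59.0 1015
side s_small [622.7 264.7  31.8] r0 32.0 rms 0.5 zmed 70.4 993
wrist w_ring [442.4 -94.9  28.2] r0 30.0 rms 0.4 zmed 47.6 348
wrist w_med [429.3 117.7  19.7] r0 20.0 rms 0.2 zmed 47.7 1124
wrist bottle [ 429.9 -218.3   13.5] r0 14.0 rms 0.4 zmed 56.9 744
wrist s_med [ 638.3 -251.9   41.5] r0 43.0 rms 6.1 zmed 52.3 2007
wrist s_large [621.4 -89.3  49.9] r0 50.0 rms 0.6 zmed 64.3 5505
wrist s_big [638.1  84.4  42.9] r0 43.0 rms 0.3 zmed 58.4 5843
```

Emit:
step_arm(
  steps=[
    {"x":0.024,"y":-0.024,"z":0.01,"claw":0.094},
    {"x":0.024,"y":-0.024,"z":0.01},
    {"x":0.024,"y":-0.024,"z":0.01},
    {"x":0.024,"y":-0.024,"z":0.01},
    {"x":0.024,"y":-0.024,"z":0.01},
  ],
  grip_force=40,
)

```text
validation failed for argument at $.st...
```

Emit:
step_arm(
  steps=[
    {"x":0.024,"y":-0.024,"z":0.01,"ax":0,"ay":0,"az":0,"claw":0.094},
    {"x":0.024,"y":-0.024,"z":0.01,"ax":0,"ay":0,"az":0,"claw":0.094},
    {"x":0.024,"y":-0.024,"z":0.01,"ax":0,"ay":0,"az":0,"claw":0.094},
    {"x":0.024,"y":-0.024,"z":0.01,"ax":0,"ay":0,"az":0,"claw":0.094},
    {"x":0.024,"y":-0.024,"z":0.01,"ax":0,"ay":0,"az":0,"claw":0.094},
  ],
  grip_force=40,
)

```text
time_s: 0.57
ee_pos: [0.4282, 0.1201, 0.1529]
eef_rot: [3.141, 0.001, 1.564]
force: [0.8, -0.1, -0.0]
grip_width: 0.0941
```

Emit:
step_arm(
  steps=[
    {"x":-0.002,"y":0.001,"z":0.035,"ax":0,"ay":0,"az":0,"claw":0.094},
    {"x":0,"y":0,"z":0.035,"ax":0,"ay":0,"az":0,"claw":0.094},
    {"x":0,"y":0,"z":0.035,"ax":0,"ay":0,"az":0,"claw":0.094},
    {"x":0,"y":0,"z":0.02,"ax":0,"ay":0,"az":0,"claw":0.094},
  ],
)

```text
time_s: 0.9
ee_pos: [0.4266, 0.123, 0.0268]
eef_rot: [3.133, -0.002, 1.57]
force: [0.9, -0.2, 0.7]
grip_width: 0.094
```

Emit:
step_arm(
  steps=[
    {"x":-0.005,"y":0.002,"z":0.007,"ax":0,"ay":0,"az":0,"claw":0.094},
    {"x":0,"y":0,"z":0.006,"ax":0,"ay":0,"az":0,"claw":0.094},
    {"x":0,"y":0,"z":0,"ax":0,"ay":0,"az":0,"claw":0.094},
  ],
)

```text
time_s: 1.15
ee_pos: [0.4266, 0.1172, 0.0099]
eef_rot: [3.14, -0.0, 1.571]
force: [0.3, 0.5, -0.2]
grip_width: 0.094
```

Emit:
step_arm(
  steps=[
    {"x":0,"y":0.002,"z":-0.004,"ax":0,"ay":0,"az":0,"claw":0.094},
    {"x":0,"y":0,"z":0,"ax":0,"ay":0,"az":0,"claw":0.03},
    {"x":0,"y":0,"z":0,"ax":0,"ay":0,"az":0,"claw":0.03},
    {"x":0,"y":0,"z":0,"ax":0,"ay":0,"az":0,"claw":0.03},
    {"x":0,"y":0,"z":0,"ax":0,"ay":0,"az":0,"claw":0.03},
  ],
)

```text
time_s: 1.57
ee_pos: [0.4318, 0.1174, 0.0187]
eef_rot: [3.133, -0.002, 1.57]
force: [-0.4, -0.3, -0.1]
grip_width: 0.0708
```

Emit:
step_arm(
  steps=[
    {"x":0,"y":0,"z":0,"ax":0,"ay":0,"az":0,"claw":0.03},
    {"x":0,"y":0,"z":0,"ax":0,"ay":0,"az":0,"claw":0.03},
    {"x":0,"y":0,"z":0,"ax":0,"ay":0,"az":0,"claw":0.03},
  ],
)

```text
time_s: 1.82
ee_pos: [0.4323, 0.1175, 0.0196]
eef_rot: [3.131, -0.002, 1.57]
force: [-0.1, 0.1, -0.1]
grip_width: 0.0509
```

Emit:
step_arm(
  steps=[
    {"x":0,"y":-0.003,"z":0.005,"ax":0.6,"ay":0,"az":0,"claw":0.03},
    {"x":0,"y":0,"z":0,"ax":0,"ay":0,"az":0,"claw":0.03},
    {"x":0,"y":0,"z":0,"ax":0,"ay":0,"az":0,"claw":0.03},
  ],
)

```text
time_s: 2.07
ee_pos: [0.4288, 0.1175, 0.0139]
eef_rot: [-3.14, -0.002, 1.57]
force: [-1.2, -1.1, 11.8]
grip_width: 0.0394
```

Emit:
step_arm(
  steps=[
    {"x":0,"y":0,"z":0,"ax":0,"ay":0,"az":0,"claw":0.03},
    {"x":0,"y":0,"z":0,"ax":0,"ay":0,"az":0,"claw":0.03},
    {"x":0,"y":0,"z":-0.005,"ax":0,"ay":0,"az":0,"claw":0.03},
    {"x":0,"y":0,"z":-0.01,"ax":0,"ay":0,"az":0,"claw":0.03},
    {"x":0,"y":0,"z":-0.02,"ax":0,"ay":0,"az":0,"claw":0.03},
  ],
)

```text
time_s: 2.48
ee_pos: [0.4258, 0.1169, 0.0468]
eef_rot: [-3.131, -0.0, 1.57]
force: [-0.2, 0.4, -5.9]
grip_width: 0.0395
```

Emit:
step_arm(
  steps=[
    {"x":0,"y":0,"z":-0.03,"ax":-0.6,"ay":0,"az":0,"claw":0.03},
    {"x":0,"y":0,"z":-0.035,"ax":0,"ay":0,"az":0,"claw":0.03},
    {"x":0,"y":0,"z":-0.035,"ax":0,"ay":0,"az":0,"claw":0.03},
    {"x":-0.01,"y":0.005,"z":-0.035,"ax":0,"ay":0,"az":0,"claw":0.03},
    {"x":-0.03,"y":0.017,"z":-0.01,"ax":0,"ay":0,"az":0,"claw":0.03},
  ],
)

```text
time_s: 2.9
ee_pos: [0.4439, 0.0785, 0.2008]
eef_rot: [-3.136, 0.0, 1.574]
force: [1.8, -1.3, -4.5]
grip_width: 0.0395
```

Emit:
step_arm(
  steps=[
    {"x":-0.033,"y":0.019,"z":0,"ax":0,"ay":0,"az":0,"claw":0.03},
    {"x":-0.033,"y":0.019,"z":0,"ax":0,"ay":0,"az":0,"claw":0.03},
    {"x":-0.033,"y":0.019,"z":0,"ax":0,"ay":0,"az":0,"claw":0.03},
    {"x":-0.033,"y":0.019,"z":0,"ax":0,"ay":0,"az":0,"claw":0.03},
    {"x":-0.033,"y":0.019,"z":0,"ax":0,"ay":0,"az":0,"claw":0.03},
  ],
)

```text
time_s: 3.32
ee_pos: [0.5416, -0.0918, 0.2093]
eef_rot: [3.139, -0.0, 1.58]
force: [0.3, 0.4, -5.3]
grip_width: 0.0395
```

Remaining to s_med: dx +0.097, dy −0.162.

Emit:
step_arm(
  steps=[
    {"x":-0.034,"y":0.02,"z":0,"ax":0,"ay":0,"az":-0.5,"claw":0.03},
    {"x":-0.034,"y":0.02,"z":0,"ax":0,"ay":0,"az":0,"claw":0.03},
    {"x":-0.034,"y":0.02,"z":0,"ax":0,"ay":0,"az":0,"claw":0.03},
    {"x":-0.034,"y":0.02,"z":0,"ax":0,"ay":0,"az":0,"claw":0.03},
    {"x":-0.02,"y":0.014,"z":0,"ax":0,"ay":0,"az":0,"claw":0.03},
  ],
)

```text
time_s: 3.73
ee_pos: [0.6386, -0.2565, 0.2104]
eef_rot: [-3.14, -0.002, 1.587]
force: [-0.7, 0.7, -5.7]
grip_width: 0.0394
```

Emit:
step_arm(
  steps=[
    {"x":0.003,"y":0,"z":0.035,"ax":0,"ay":0,"az":0.9,"claw":0.03},
    {"x":0,"y":0,"z":0.035,"ax":0,"ay":0,"az":0,"claw":0.03},
    {"x":0,"y":0,"z":0.03,"ax":0,"ay":0,"az":0,"claw":0.03},
    {"x":0,"y":0,"z":0,"ax":0,"ay":0,"az":0,"claw":0.03},
  ],
)

```text
time_s: 4.07
ee_pos: [0.6393, -0.2599, 0.1079]
eef_rot: [-3.141, -0.001, 1.564]
force: [-1.3, 0.9, -7.5]
grip_width: 0.0397
```

```bash
cat > snap.py <<'E'
import sys
from fit import *
from station import ctrl,vision
tag=sys.argv[1]; o=ctrl.get_obs(); print(o['time_s'],o['ee_pos'],o['eef_rot'],o['force'],o['grip_width'])
for n in sys.argv[2:]:
    o=ctrl.get_obs(); p,d=vision.camera(n); cv2.imwrite(f"pics/{n}_{tag}.png",p[:,:,::-1]); np.savez(f"pics/{n}_{tag}.npz",p=p,d=d,pos=o['ee_pos'],rot=o['eef_rot'])
E
python3 snap.py m1 scene wrist
```

```text
4.0667 [ 0.63933399 -0.25989237  0.10786636] [-3.14050979e+00 -8.95741255e-04  1.56416491e+00] [-1.31830077  0.89560975 -7.47157851] 0.0396588330873303
```

View pics/scene_m1.png

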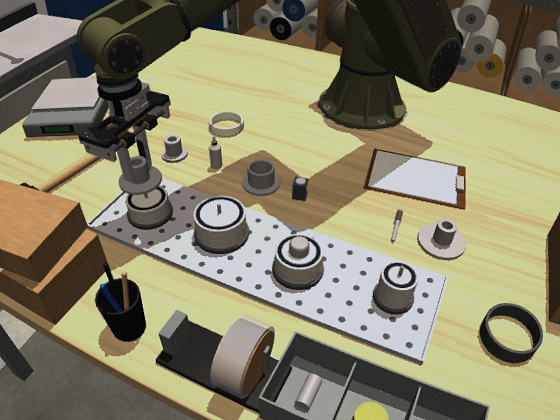

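View pics/wrist_m1.png

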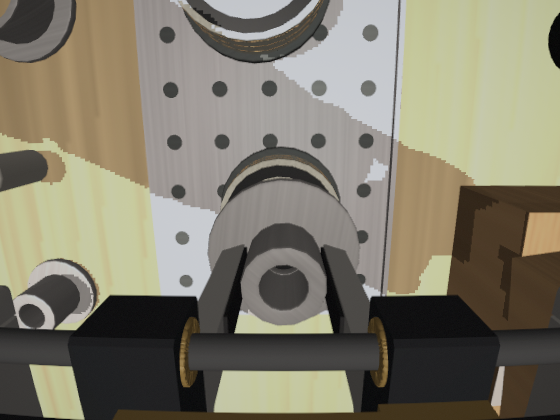

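Emit:
step_arm(
  steps=[
    {"x":0.006,"y":-0.001,"z":0.005,"ax":0,"ay":0,"az":-0.3,"claw":0.03},
    {"x":0,"y":0,"z":0,"ax":0,"ay":0,"az":0,"claw":0.03},
    {"x":0,"y":0,"z":0,"ax":0,"ay":0,"az":0,"claw":0.03},
  ],
)

```text
time_s: 4.42
ee_pos: [0.6427, -0.2545, 0.1169]
eef_rot: [3.127, 0.006, 1.571]
force: [-0.2, 1.0, -5.6]
grip_width: 0.0393
```

Emit:
step_arm(
  steps=[
    {"x":0.001,"y":-0.004,"z":0.012,"ax":0.8,"ay":0.3,"az":0,"claw":0.03},
    {"x":0,"y":0,"z":0.01,"ax":0,"ay":0,"az":0,"claw":0.03},
    {"x":0,"y":0,"z":0.01,"ax":0,"ay":0,"az":0,"claw":0.03},
  ],
)

```text
time_s: 4.67
ee_pos: [0.6407, -0.2538, 0.0887]
eef_rot: [3.134, 0.004, 1.572]
force: [-0.6, 0.6, -6.1]
grip_width: 0.0395
```

Emit:
step_arm(
  steps=[
    {"x":0,"y":-0.002,"z":0.008,"ax":0.5,"ay":0.2,"az":0,"claw":0.03},
    {"x":0,"y":0,"z":0.005,"ax":0.2,"ay":0,"az":0,"claw":0.03},
    {"x":0,"y":0,"z":0.003,"ax":0,"ay":0,"az":0,"claw":0.03},
  ],
)

```text
time_s: 4.92
ee_pos: [0.6374, -0.2534, 0.0679]
eef_rot: [-3.132, -0.001, 1.572]
force: [0.4, 0.1, -6.4]
grip_width: 0.0395
```

Emit:
step_arm(
  steps=[
    {"x":0,"y":0,"z":0.001,"ax":-0.5,"ay":0,"az":0,"claw":0.03},
    {"x":0,"y":0,"z":0.001,"ax":0,"ay":0,"az":0,"claw":0.03},
  ],
)

```text
time_s: 5.08
ee_pos: [0.6372, -0.2534, 0.0659]
eef_rot: [-3.14, -0.002, 1.572]
force: [-9.8, 5.6, 15.1]
grip_width: 0.0391
```

Emit:
step_arm(
  steps=[
    {"x":0,"y":0,"z":0,"ax":0,"ay":0,"az":0,"claw":0.094},
    {"x":0,"y":0,"z":0,"ax":0,"ay":0,"az":0,"claw":0.094},
    {"x":0,"y":0,"z":0,"ax":0,"ay":0,"az":0,"claw":0.094},
    {"x":0,"y":0,"z":0,"ax":0,"ay":0,"az":0,"claw":0.094},
  ],
)

```text
time_s: 5.42
ee_pos: [0.6389, -0.2543, 0.0695]
eef_rot: [3.136, 0.001, 1.572]
force: [0.7, 0.7, -0.5]
grip_width: 0.0622
```

Emit:
step_arm(
  steps=[
    {"x":0,"y":0,"z":-0.02,"ax":0.3,"ay":0,"az":0,"claw":0.094},
    {"x":0,"y":0,"z":-0.035,"ax":0,"ay":0,"az":0,"claw":0.094},
    {"x":0,"y":0,"z":-0.035,"ax":0,"ay":0,"az":0,"claw":0.094},
    {"x":-0.015,"y":-0.035,"z":0,"ax":0,"ay":0,"az":0,"claw":0.094},
    {"x":-0.015,"y":-0.036,"z":0,"ax":0,"ay":0,"az":0,"claw":0.094},
  ],
)

```text
time_s: 5.83
ee_pos: [0.571, -0.2826, 0.1633]
eef_rot: [3.138, 0.002, 1.577]
force: [0.2, -0.8, -0.6]
grip_width: 0.093
```

```bash
python3 snap.py m2 scene
python3 - <<'E'
from fit import *
from station import vision
z=np.load("pics/scene_m2.npz"); W=cloud(z['d'],vision.camera_params("scene"))
report(W,'s'); P=W[np.isfinite(W).all(-1)]
Q=P[(np.hypot(P[:,0]-.638,P[:,1]+.254)<.05)&(P[:,2]>.08)&(P[:,2]<.12)]
Q=Q[abs(Q[:,2]-.1005)<.004];print(circ(Q[:,:2],.02),np.median(Q[:,2]))
E
```

```text
5.8333 [ 0.57102484 -0.28260263  0.16326608] [3.13832290e+00 2.12029331e-03 1.57708900e+00] [ 0.19295999 -0.79821781 -0.55418119] 0.09304312165230381
s w_small [ 437.7 -335.2   20.6] r0 20.0 rms 0.7 zmed 48.4 131
s w_ring [440.9 -94.7  29.9] r0 30.0 rms 0.8 zmed 48.0 228
s w_large [438.8 316.1  20.4] r0 20.0 rms 0.8 zmed 48.2 212
s bottle [ 433.4 -217.9   12.9] r0 14.0 rms 1.5 zmed 53.8 208
s s_med [ 639.5 -252.7   42.4] r0 43.0 rms 0.8 zmed 52.2 203
s s_large [621.2 -90.1  50.5] r0 50.0 rms 0.5 zmed 65.3 1570
s s_big [638.2  84.7  43.1] r0 43.0 rms 0.4 zmed 59.4 1125
s s_small [624.5 264.4  31.8] r0 32.0 rms 0.6 zmed 71.1 883
(array([ 0.6378129 , -0.25219493,  0.0199607 ]), np.float64(0.0007283696626445991), 20) 0.10020311679186977
```

View pics/scene_m2.png

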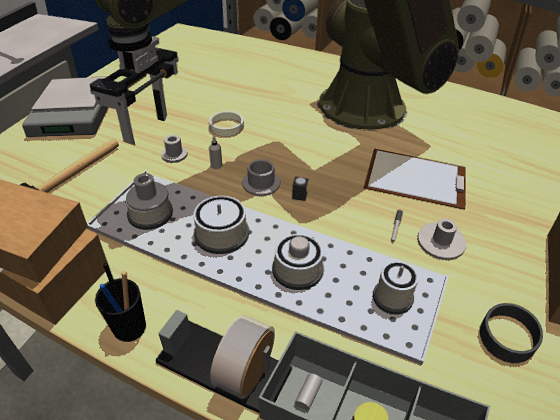

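Emit:
step_arm(
  steps=[
    {"x":-0.014,"y":-0.035,"z":0.005,"ax":0,"ay":0,"az":0.3,"claw":0.094},
    {"x":-0.013,"y":-0.034,"z":0.005,"ax":0,"ay":0,"az":0,"claw":0.094},
    {"x":-0.013,"y":-0.034,"z":0.005,"ax":0,"ay":0,"az":0,"claw":0.094},
    {"x":-0.012,"y":-0.03,"z":0.005,"ax":0,"ay":0,"az":0,"claw":0.094},
    {"x":0,"y":0,"z":0.03,"ax":0,"ay":0,"az":0,"claw":0.07},
  ],
)

```text
time_s: 6.3
ee_pos: [0.4306, -0.3414, 0.1203]
eef_rot: [3.127, 0.013, 1.568]
force: [0.8, -1.2, 0.1]
grip_width: 0.0902
```

Emit:
step_arm(
  steps=[
    {"x":0.006,"y":0.006,"z":0.03,"ax":0.8,"ay":0.6,"az":0,"claw":0.07},
    {"x":0,"y":0,"z":0.03,"ax":0,"ay":0,"az":0,"claw":0.07},
    {"x":0,"y":0,"z":0.015,"ax":0,"ay":0,"az":0,"claw":0.07},
    {"x":0,"y":0,"z":0,"ax":0,"ay":0,"az":0,"claw":0.07},
  ],
)

```text
time_s: 6.63
ee_pos: [0.4345, -0.3371, 0.041]
eef_rot: [3.14, 0.003, 1.563]
force: [-0.0, 0.1, 0.1]
grip_width: 0.0702
```

Emit:
step_arm(
  steps=[
    {"x":0.002,"y":0.003,"z":0.014,"ax":0,"ay":0.2,"az":-0.3,"claw":0.07},
    {"x":0,"y":0,"z":0.01,"ax":0,"ay":0,"az":0,"claw":0.07},
    {"x":0,"y":0,"z":0,"ax":0,"ay":0,"az":0,"claw":0.07},
  ],
)

```text
time_s: 6.88
ee_pos: [0.4385, -0.336, 0.0181]
eef_rot: [3.138, 0.001, 1.569]
force: [-1.1, 0.0, 0.1]
grip_width: 0.07
```

Emit:
step_arm(
  steps=[
    {"x":0.001,"y":-0.001,"z":0.004,"ax":0.2,"ay":0,"az":0,"claw":0.05},
    {"x":0,"y":0,"z":0.001,"ax":0,"ay":0,"az":0,"claw":0.03},
    {"x":0,"y":0,"z":0,"ax":0,"ay":0,"az":0,"claw":0.03},
    {"x":0,"y":0,"z":0,"ax":0,"ay":0,"az":0,"claw":0.03},
  ],
)

```text
time_s: 7.22
ee_pos: [0.4385, -0.336, 0.0159]
eef_rot: [3.139, 0.004, 1.568]
force: [-0.2, -0.5, -0.2]
grip_width: 0.0466
```

Emit:
step_arm(
  steps=[
    {"x":0.001,"y":-0.001,"z":0.002,"ax":0.1,"ay":0.2,"az":0,"claw":0.03},
    {"x":0,"y":0,"z":0,"ax":0,"ay":0,"az":0,"claw":0.03},
    {"x":0,"y":0,"z":0,"ax":0,"ay":0,"az":0,"claw":0.03},
    {"x":0,"y":0,"z":0,"ax":0,"ay":0,"az":0,"claw":0.03},
  ],
)

```text
time_s: 7.55
ee_pos: [0.4376, -0.3354, 0.015]
eef_rot: [3.14, 0.001, 1.568]
force: [-0.1, -0.7, -2.5]
grip_width: 0.0402
```

Emit:
step_arm(
  steps=[
    {"x":0,"y":0,"z":-0.003,"ax":0,"ay":0,"az":0,"claw":0.03},
    {"x":0,"y":0,"z":-0.01,"ax":0,"ay":0,"az":0,"claw":0.03},
    {"x":0,"y":0,"z":-0.03,"ax":0,"ay":0,"az":0,"claw":0.03},
    {"x":0,"y":0,"z":-0.038,"ax":0,"ay":0,"az":0,"claw":0.03},
    {"x":0,"y":0,"z":-0.038,"ax":0,"ay":0,"az":0,"claw":0.03},
  ],
)

```text
time_s: 7.97
ee_pos: [0.4336, -0.3319, 0.1309]
eef_rot: [-3.13, -0.011, 1.568]
force: [0.8, -0.7, -4.1]
grip_width: 0.0399
```

Emit:
step_arm(
  steps=[
    {"x":0.01,"y":0.004,"z":-0.037,"ax":0,"ay":0,"az":0,"claw":0.03},
    {"x":0.03,"y":0.009,"z":-0.02,"ax":0,"ay":0,"az":0,"claw":0.03},
    {"x":0.038,"y":0.012,"z":0,"ax":0,"ay":0,"az":0,"claw":0.03},
    {"x":0.038,"y":0.012,"z":0,"ax":0,"ay":0,"az":0,"claw":0.03},
    {"x":0.038,"y":0.012,"z":0,"ax":0,"ay":0,"az":0,"claw":0.03},
  ],
)

```text
time_s: 8.38
ee_pos: [0.4844, -0.1802, 0.2046]
eef_rot: [3.14, -0.001, 1.558]
force: [1.1, 0.2, -3.7]
grip_width: 0.0399
```

Emit:
step_arm(
  steps=[
    {"x":0.038,"y":0.012,"z":0,"ax":0,"ay":0,"az":-0.6,"claw":0.03},
    {"x":0.038,"y":0.012,"z":0,"ax":0,"ay":0,"az":0,"claw":0.03},
    {"x":0.038,"y":0.012,"z":0,"ax":0,"ay":0,"az":0,"claw":0.03},
    {"x":0.038,"y":0.012,"z":0,"ax":0,"ay":0,"az":0,"claw":0.03},
    {"x":0.038,"y":0.012,"z":0,"ax":0,"ay":0,"az":0,"claw":0.03},
  ],
)

```text
time_s: 8.8
ee_pos: [0.545, 0.0192, 0.21]
eef_rot: [3.137, -0.0, 1.568]
force: [0.9, -1.2, -3.5]
grip_width: 0.0396
```

Emit:
step_arm(
  steps=[
    {"x":0.038,"y":0.012,"z":0,"ax":0,"ay":0,"az":-0.3,"claw":0.03},
    {"x":0.038,"y":0.012,"z":0,"ax":0,"ay":0,"az":0,"claw":0.03},
    {"x":0.038,"y":0.012,"z":0,"ax":0,"ay":0,"az":0,"claw":0.03},
    {"x":0.038,"y":0.012,"z":0,"ax":0,"ay":0,"az":0,"claw":0.03},
    {"x":0.038,"y":0.012,"z":0,"ax":0,"ay":0,"az":0,"claw":0.03},
  ],
)

```text
time_s: 9.22
ee_pos: [0.6036, 0.219, 0.2145]
eef_rot: [3.136, -0.0, 1.574]
force: [1.0, -0.6, -3.7]
grip_width: 0.0397
```

Emit:
step_arm(
  steps=[
    {"x":0.03,"y":0.013,"z":0,"ax":0,"ay":0,"az":0,"claw":0.03},
    {"x":0.012,"y":0.006,"z":0.01,"ax":0.2,"ay":0,"az":0,"claw":0.03},
    {"x":0,"y":0,"z":0.03,"ax":0,"ay":0,"az":0,"claw":0.03},
    {"x":0,"y":0,"z":0.02,"ax":0,"ay":0,"az":0,"claw":0.03},
    {"x":0,"y":0,"z":0,"ax":0,"ay":0,"az":0,"claw":0.03},
  ],
)

```text
time_s: 9.63
ee_pos: [0.6218, 0.2734, 0.155]
eef_rot: [3.139, -0.002, 1.584]
force: [-0.1, 0.1, -4.7]
grip_width: 0.0402
```

Emit:
step_arm(
  steps=[
    {"x":-0.009,"y":0.002,"z":0.01,"ax":0,"ay":0,"az":0.7,"claw":0.03},
    {"x":0,"y":0,"z":0.02,"ax":0,"ay":0,"az":0,"claw":0.03},
    {"x":0,"y":0,"z":0.01,"ax":0,"ay":0,"az":0,"claw":0.03},
  ],
)

```text
time_s: 9.88
ee_pos: [0.6252, 0.2633, 0.1183]
eef_rot: [3.135, -0.004, 1.57]
force: [-0.4, 0.2, -3.8]
grip_width: 0.04
```

Emit:
step_arm(
  steps=[
    {"x":0.001,"y":-0.001,"z":0.008,"ax":0.3,"ay":-0.2,"az":0,"claw":0.03},
    {"x":0,"y":0,"z":0.008,"ax":0,"ay":0,"az":0,"claw":0.03},
    {"x":0,"y":0,"z":0.004,"ax":0,"ay":0,"az":0,"claw":0.03},
  ],
)

```text
time_s: 10.13
ee_pos: [0.625, 0.2625, 0.0984]
eef_rot: [3.139, 0.0, 1.567]
force: [0.6, -0.8, -4.6]
grip_width: 0.0399
```

Emit:
step_arm(
  steps=[
    {"x":0.002,"y":-0.001,"z":0.006,"ax":0.1,"ay":0,"az":0,"claw":0.03},
    {"x":0,"y":0,"z":0.002,"ax":0,"ay":0,"az":0,"claw":0.03},
    {"x":0,"y":0,"z":0.002,"ax":0,"ay":0,"az":0,"claw":0.03},
  ],
)

```text
time_s: 10.38
ee_pos: [0.6244, 0.2645, 0.0886]
eef_rot: [3.14, -0.0, 1.567]
force: [-0.2, 0.3, -4.1]
grip_width: 0.0398
```

Emit:
step_arm(
  steps=[
    {"x":0,"y":0,"z":0.002,"ax":0,"ay":0,"az":0,"claw":0.03},
    {"x":0,"y":0,"z":0.0015,"ax":0,"ay":0,"az":0,"claw":0.03},
  ],
)

```text
time_s: 10.55
ee_pos: [0.6246, 0.2648, 0.0852]
eef_rot: [3.139, -0.001, 1.567]
force: [-0.2, 0.2, -3.8]
grip_width: 0.0401
```

Emit:
step_arm(
  steps=[
    {"x":0,"y":0,"z":0.001,"ax":0,"ay":0,"az":0,"claw":0.03},
  ],
)

```text
time_s: 10.63
ee_pos: [0.6247, 0.2649, 0.085]
eef_rot: [3.139, -0.001, 1.567]
force: [-5.3, -1.5, 8.4]
grip_width: 0.0401
```

Contact. Release.

Emit:
step_arm(
  steps=[
    {"x":0,"y":0,"z":0,"ax":0,"ay":0,"az":0,"claw":0.09},
    {"x":0,"y":0,"z":0,"ax":0,"ay":0,"az":0,"claw":0.09},
    {"x":0,"y":0,"z":0,"ax":0,"ay":0,"az":0,"claw":0.09},
    {"x":0,"y":0,"z":0,"ax":0,"ay":0,"az":0,"claw":0.09},
  ],
)

```text
time_s: 10.97
ee_pos: [0.626, 0.2654, 0.0874]
eef_rot: [3.134, -0.002, 1.567]
force: [-0.0, 0.2, -0.5]
grip_width: 0.0632
```

Emit:
step_arm(
  steps=[
    {"x":0,"y":0,"z":-0.02,"ax":0,"ay":0,"az":0,"claw":0.094},
    {"x":0,"y":0,"z":-0.035,"ax":0,"ay":0,"az":0,"claw":0.094},
    {"x":0,"y":0,"z":-0.035,"ax":0,"ay":0,"az":0,"claw":0.094},
    {"x":0.007,"y":-0.03,"z":0,"ax":0,"ay":0,"az":0,"claw":0.094},
    {"x":0.01,"y":-0.037,"z":0,"ax":0,"ay":0,"az":0,"claw":0.094},
  ],
)

```text
time_s: 11.38
ee_pos: [0.5612, 0.2806, 0.1798]
eef_rot: [3.134, -0.003, 1.562]
force: [-0.3, 1.3, -0.7]
grip_width: 0.0927
```

Emit:
step_arm(
  steps=[
    {"x":0.01,"y":-0.035,"z":0.01,"ax":0.3,"ay":-0.2,"az":-0.4,"claw":0.094},
    {"x":0.01,"y":-0.035,"z":0.01,"ax":0,"ay":0,"az":0,"claw":0.094},
    {"x":0.01,"y":-0.033,"z":0.01,"ax":0,"ay":0,"az":0,"claw":0.094},
    {"x":0.003,"y":-0.015,"z":0.03,"ax":0,"ay":0,"az":0,"claw":0.075},
    {"x":0,"y":0,"z":0.02,"ax":0,"ay":0,"az":0,"claw":0.075},
  ],
)

```text
time_s: 11.8
ee_pos: [0.4373, 0.3177, 0.1045]
eef_rot: [3.125, -0.007, 1.571]
force: [-0.3, -0.3, -0.8]
grip_width: 0.0842
```

```bash
python3 snap.py a scene
python3 - <<'E'
from fit import *
from station import vision
z=np.load("pics/scene_a.npz"); W=cloud(z['d'],vision.camera_params("scene"))
report(W,'s',['w_ring','w_large','s_large','s_big']); P=W[np.isfinite(W).all(-1)]
for c,h in (((.638,-.254),.1005),((.624,.264),.1183)):
  Q=P[(np.hypot(P[:,0]-c[0],P[:,1]-c[1])<.05)&(abs(P[:,2]-h)<.004)];print(circ(Q[:,:2],.02),np.median(Q[:,2]))
E
```

```text
11.8 [0.4372621  0.31768285 0.10454293] [ 3.12536442 -0.00707424  1.57112735] [-0.28234441 -0.26366089 -0.77679723] 0.08417307652247372
s w_ring [441.6 -94.8  29.7] r0 30.0 rms 0.8 zmed 48.4 218
s w_large [438.7 316.1  20.1] r0 20.0 rms 0.9 zmed 48.5 213
s s_large [621.3 -90.1  50.7] r0 50.0 rms 0.7 zmed 65.4 1574
s s_big [638.4  84.9  43.2] r0 43.0 rms 0.6 zmed 59.3 1117
(array([ 0.63848295, -0.25185223,  0.02031879]), np.float64(0.0007490202640408355), 16) 0.0999424601304919
(array([0.62549646, 0.26540564, 0.01966016]), np.float64(0.0005854747462979395), 25) 0.1184059281489217
```

View pics/scene_a.png

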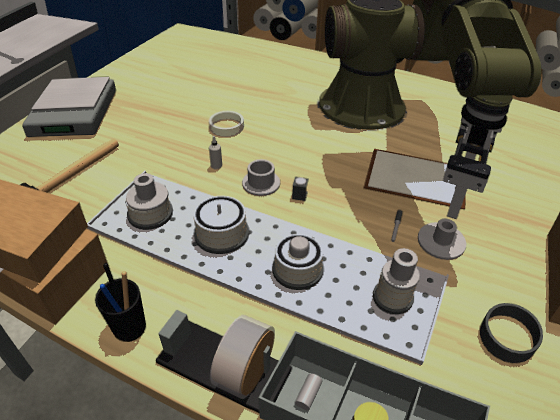

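Small and medium sit properly (tube tops at 0.118 and 0.100, within 2 mm of the stack centres). Now down onto the large weight, tool at (0.437, 0.318).

Emit:
step_arm(
  steps=[
    {"x":-0.001,"y":0.001,"z":0.03,"ax":0.8,"ay":-0.4,"az":0,"claw":0.075},
    {"x":0,"y":0,"z":0.03,"ax":0,"ay":0,"az":0,"claw":0.07},
    {"x":0,"y":0,"z":0.015,"ax":0,"ay":0,"az":0,"claw":0.07},
  ],
)

```text
time_s: 12.1
ee_pos: [0.4413, 0.3178, 0.0291]
eef_rot: [3.136, -0.002, 1.572]
force: [0.1, 0.1, -0.1]
grip_width: 0.0705
```

Emit:
step_arm(
  steps=[
    {"x":-0.001,"y":-0.002,"z":0.009,"ax":0.3,"ay":0,"az":0,"claw":0.07},
    {"x":0,"y":0,"z":0.003,"ax":0,"ay":0,"az":0,"claw":0.06},
    {"x":0,"y":0,"z":0,"ax":0,"ay":0,"az":0,"claw":0.05},
    {"x":0,"y":0,"z":0,"ax":0,"ay":0,"az":0,"claw":0.05},
  ],
)

```text
time_s: 12.43
ee_pos: [0.4405, 0.3162, 0.0162]
eef_rot: [-3.14, -0.001, 1.57]
force: [-0.0, 0.7, 0.2]
grip_width: 0.0534
```

Emit:
step_arm(
  steps=[
    {"x":0,"y":-0.001,"z":0.002,"ax":0,"ay":0,"az":0,"claw":0.03},
    {"x":0,"y":0,"z":0,"ax":0,"ay":0,"az":0,"claw":0.03},
    {"x":0,"y":0,"z":0,"ax":0,"ay":0,"az":0,"claw":0.03},
    {"x":0,"y":0,"z":0,"ax":0,"ay":0,"az":0,"claw":0.03},
    {"x":0,"y":0,"z":0,"ax":0,"ay":0,"az":0,"claw":0.03},
  ],
)

```text
time_s: 12.85
ee_pos: [0.4397, 0.3164, 0.0159]
eef_rot: [-3.141, -0.002, 1.57]
force: [1.4, 0.4, -6.2]
grip_width: 0.0396
```

Emit:
step_arm(
  steps=[
    {"x":0,"y":0,"z":-0.003,"ax":0,"ay":0,"az":0,"claw":0.03},
    {"x":0,"y":0,"z":-0.01,"ax":0,"ay":0,"az":0,"claw":0.03},
    {"x":0,"y":0,"z":-0.03,"ax":0,"ay":0,"az":0,"claw":0.03},
    {"x":0,"y":0,"z":-0.038,"ax":0,"ay":0,"az":0,"claw":0.03},
    {"x":0,"y":0,"z":-0.038,"ax":0,"ay":0,"az":0,"claw":0.03},
  ],
)

```text
time_s: 13.27
ee_pos: [0.4354, 0.3134, 0.1319]
eef_rot: [-3.126, 0.008, 1.57]
force: [0.5, 0.9, -8.3]
grip_width: 0.0393
```

Emit:
step_arm(
  steps=[
    {"x":-0.01,"y":0.004,"z":-0.037,"ax":0,"ay":0,"az":0,"claw":0.03},
    {"x":-0.03,"y":0.013,"z":-0.025,"ax":0,"ay":0,"az":0,"claw":0.03},
    {"x":-0.036,"y":0.016,"z":0,"ax":0,"ay":0,"az":0,"claw":0.03},
    {"x":-0.036,"y":0.016,"z":0,"ax":0,"ay":0,"az":0,"claw":0.03},
    {"x":-0.036,"y":0.016,"z":0,"ax":0,"ay":0,"az":0,"claw":0.03},
  ],
)

```text
time_s: 13.68
ee_pos: [0.502, 0.1675, 0.2109]
eef_rot: [-3.141, -0.0, 1.581]
force: [0.8, 0.7, -8.7]
grip_width: 0.0399
```

Remaining: dx +0.119, dy −0.257.

Emit:
step_arm(
  steps=[
    {"x":-0.036,"y":0.016,"z":0,"ax":0,"ay":0,"az":0.6,"claw":0.03},
    {"x":-0.036,"y":0.016,"z":0,"ax":0,"ay":0,"az":0,"claw":0.03},
    {"x":-0.036,"y":0.017,"z":0,"ax":0,"ay":0,"az":0,"claw":0.03},
    {"x":-0.036,"y":0.017,"z":0,"ax":0,"ay":0,"az":0,"claw":0.03},
    {"x":-0.036,"y":0.017,"z":0,"ax":0,"ay":0,"az":0,"claw":0.03},
  ],
)

```text
time_s: 14.1
ee_pos: [0.5859, -0.0218, 0.2161]
eef_rot: [3.14, -0.001, 1.571]
force: [1.9, 0.7, -8.8]
grip_width: 0.0397
```

Emit:
step_arm(
  steps=[
    {"x":-0.036,"y":0.017,"z":0,"ax":0,"ay":0,"az":0,"claw":0.03},
    {"x":-0.02,"y":0.01,"z":0,"ax":0,"ay":0,"az":0,"claw":0.03},
    {"x":-0.005,"y":0.003,"z":0.015,"ax":0,"ay":0,"az":0,"claw":0.03},
    {"x":0,"y":0,"z":0.02,"ax":0,"ay":0,"az":0,"claw":0.03},
    {"x":0,"y":0,"z":0.01,"ax":0,"ay":0,"az":0,"claw":0.03},
  ],
)

```text
time_s: 14.52
ee_pos: [0.6181, -0.096, 0.1744]
eef_rot: [3.136, 0.002, 1.562]
force: [-1.0, 0.1, -9.6]
grip_width: 0.0394
```

Emit:
step_arm(
  steps=[
    {"x":0.006,"y":0.003,"z":0.02,"ax":0.3,"ay":0.1,"az":-0.5,"claw":0.03},
    {"x":0,"y":0,"z":0.025,"ax":0,"ay":0,"az":0,"claw":0.03},
    {"x":0,"y":0,"z":0.008,"ax":0,"ay":0,"az":0,"claw":0.03},
  ],
)

```text
time_s: 14.77
ee_pos: [0.6207, -0.0898, 0.1208]
eef_rot: [3.141, 0.0, 1.57]
force: [-0.2, -0.3, -10.7]
grip_width: 0.0393
```

Emit:
step_arm(
  steps=[
    {"x":0,"y":0.001,"z":0.006,"ax":0,"ay":0,"az":0,"claw":0.03},
    {"x":0,"y":0,"z":0.006,"ax":0,"ay":0,"az":0,"claw":0.03},
    {"x":0,"y":0,"z":0.006,"ax":0,"ay":0,"az":0,"claw":0.03},
  ],
)

```text
time_s: 15.02
ee_pos: [0.6219, -0.0889, 0.1035]
eef_rot: [3.141, 0.0, 1.571]
force: [0.5, -0.2, -7.9]
grip_width: 0.0395
```

Emit:
step_arm(
  steps=[
    {"x":-0.001,"y":0,"z":0.008,"ax":0,"ay":0,"az":0,"claw":0.03},
    {"x":0,"y":0,"z":0.006,"ax":0,"ay":0,"az":0,"claw":0.03},
    {"x":0,"y":0,"z":0.003,"ax":0,"ay":0,"az":0,"claw":0.03},
  ],
)

```text
time_s: 15.27
ee_pos: [0.6226, -0.0899, 0.0867]
eef_rot: [3.139, 0.001, 1.572]
force: [-0.3, -0.4, -8.6]
grip_width: 0.0395
```

Emit:
step_arm(
  steps=[
    {"x":0,"y":-0.001,"z":0.002,"ax":0.1,"ay":0,"az":0,"claw":0.03},
    {"x":0,"y":0,"z":0.002,"ax":0,"ay":0,"az":0,"claw":0.03},
  ],
)

```text
time_s: 15.43
ee_pos: [0.6216, -0.09, 0.0825]
eef_rot: [3.14, 0.001, 1.572]
force: [-0.4, -0.4, -8.6]
grip_width: 0.0394
```

Emit:
step_arm(
  steps=[
    {"x":0,"y":0,"z":0.0015,"ax":0,"ay":0,"az":0,"claw":0.03},
    {"x":0,"y":0,"z":0.001,"ax":0,"ay":0,"az":0,"claw":0.03},
  ],
)

```text
time_s: 15.6
ee_pos: [0.6218, -0.0901, 0.08]
eef_rot: [3.14, 0.001, 1.571]
force: [0.4, -1.0, -5.3]
grip_width: 0.0395
```

Emit:
step_arm(
  steps=[
    {"x":0,"y":0,"z":0.001,"ax":0,"ay":0,"az":0,"claw":0.03},
  ],
)

```text
time_s: 15.68
ee_pos: [0.6219, -0.0901, 0.0799]
eef_rot: [3.14, 0.001, 1.572]
force: [-10.0, 1.1, 8.8]
grip_width: 0.0396
```

Contact; release and lift.

Emit:
step_arm(
  steps=[
    {"x":0,"y":0,"z":0,"ax":0,"ay":0,"az":0,"claw":0.094},
    {"x":0,"y":0,"z":0,"ax":0,"ay":0,"az":0,"claw":0.094},
    {"x":0,"y":0,"z":0,"ax":0,"ay":0,"az":0,"claw":0.094},
    {"x":0,"y":0,"z":0,"ax":0,"ay":0,"az":0,"claw":0.094},
  ],
)

```text
time_s: 16.02
ee_pos: [0.6242, -0.0906, 0.0838]
eef_rot: [3.132, 0.002, 1.571]
force: [-0.5, -0.4, 0.1]
grip_width: 0.063
```

Emit:
step_arm(
  steps=[
    {"x":0,"y":0,"z":-0.02,"ax":0,"ay":0,"az":0,"claw":0.094},
    {"x":0,"y":0,"z":-0.035,"ax":0,"ay":0,"az":0,"claw":0.094},
    {"x":0,"y":0,"z":-0.035,"ax":0,"ay":0,"az":0,"claw":0.094},
    {"x":0,"y":-0.03,"z":0,"ax":0,"ay":0,"az":0,"claw":0.094},
    {"x":0,"y":-0.037,"z":0,"ax":0,"ay":0,"az":0,"claw":0.094},
  ],
)

```text
time_s: 16.43
ee_pos: [0.5595, -0.0906, 0.1778]
eef_rot: [3.127, 0.003, 1.572]
force: [0.6, -1.0, -1.2]
grip_width: 0.0934
```

Emit:
step_arm(
  steps=[
    {"x":-0.001,"y":-0.037,"z":0.005,"ax":0.5,"ay":0.1,"az":0,"claw":0.094},
    {"x":-0.001,"y":-0.035,"z":0.01,"ax":0,"ay":0,"az":0,"claw":0.094},
    {"x":-0.001,"y":-0.03,"z":0.01,"ax":0,"ay":0,"az":0,"claw":0.094},
    {"x":0,"y":-0.01,"z":0.03,"ax":0,"ay":0,"az":0,"claw":0.094},
    {"x":0,"y":0,"z":0.02,"ax":0,"ay":0,"az":0,"claw":0.094},
  ],
)

```text
time_s: 16.85
ee_pos: [0.4431, -0.0946, 0.1069]
eef_rot: [3.119, 0.007, 1.572]
force: [0.3, 0.4, -0.5]
grip_width: 0.0936
```

```bash
python3 snap.py b scene side
python3 - <<'E'
from fit import *
from station import vision
for n in ('scene','side'):
  z=np.load(f"pics/{n}_b.npz"); W=cloud(z['d'],vision.camera_params(n))
  report(W,n,['w_ring','s_big']); P=W[np.isfinite(W).all(-1)]
  for c,h in (((.638,-.254),.1005),((.624,.264),.1183),((.6213,-.09),.1125)):
    Q=P[(np.hypot(P[:,0]-c[0],P[:,1]-c[1])<.05)&(abs(P[:,2]-h)<.004)];print(circ(Q[:,:2],.02),np.median(Q[:,2]))
E
```

```text
16.85 [ 0.44310322 -0.09458762  0.1068936 ] [3.11890313 0.00660555 1.57228774] [ 0.28474871  0.44900754 -0.4987103 ] 0.09362979411511689
scene w_ring [440.7 -94.8  30. ] r0 30.0 rms 0.7 zmed 48.4 221
scene s_big [638.1  84.9  43.2] r0 43.0 rms 0.4 zmed 59.3 1120
(array([ 0.63782  , -0.2514209,  0.0198218]), np.float64(0.0010290880963330557), 20) 0.0999159008585716
(array([0.62581006, 0.26546634, 0.01965795]), np.float64(0.00042458022639285626), 24) 0.1183843444619514
(array([ 0.62267404, -0.09013594,  0.019801  ]), np.float64(0.000525979681454828), 21) 0.11277057289092918
side w_ring [438.2 -93.9  30. ] r0 30.0 rms 1.0 zmed 47.8 231
side s_big [636.4  84.7  43.5] r0 43.0 rms 0.7 zmed 58.9 1026
(array([ 0.63523656, -0.25092007,  0.02022103]), np.float64(0.0013056358813874627), 16) 0.0994894635095051
(array([0.62342567, 0.26603602, 0.02000681]), np.float64(0.0005336783888292902), 22) 0.11805551349590138
(array([ 0.61972443, -0.08993918,  0.02014576]), np.float64(0.0008526946114747238), 16) 0.11237744022144447
```

View pics/side_b.png

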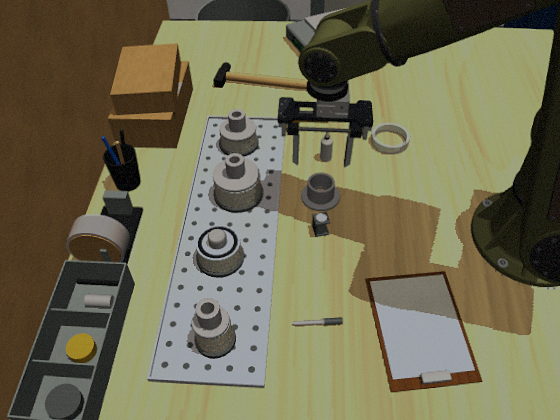

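Emit:
step_arm(
  steps=[
    {"x":0,"y":-0.002,"z":0.025,"ax":1.2,"ay":0.4,"az":0,"claw":0.094},
    {"x":0,"y":0,"z":0.028,"ax":0,"ay":0,"az":0,"claw":0.094},
    {"x":0,"y":0,"z":0.015,"ax":0,"ay":0,"az":0,"claw":0.094},
  ],
)

```text
time_s: 17.2
ee_pos: [0.4477, -0.0958, 0.0428]
eef_rot: [3.133, 0.002, 1.573]
force: [-0.8, -0.4, 0.1]
grip_width: 0.0939
```

Emit:
step_arm(
  steps=[
    {"x":0.001,"y":-0.007,"z":0.014,"ax":0.5,"ay":0.1,"az":0.1,"claw":0.094},
    {"x":0,"y":0,"z":0.01,"ax":0,"ay":0,"az":0,"claw":0.085},
    {"x":0,"y":0,"z":0.003,"ax":0,"ay":0,"az":0,"claw":0.075},
    {"x":0,"y":0,"z":0,"ax":0,"ay":0,"az":0,"claw":0.075},
  ],
)

```text
time_s: 17.53
ee_pos: [0.4443, -0.0954, 0.016]
eef_rot: [3.14, 0.0, 1.572]
force: [0.1, 1.5, 0.1]
grip_width: 0.0775
```

Emit:
step_arm(
  steps=[
    {"x":0.001,"y":-0.003,"z":0.001,"ax":0,"ay":0,"az":0,"claw":0.05},
    {"x":0,"y":0,"z":0,"ax":0,"ay":0,"az":0,"claw":0.05},
    {"x":0,"y":0,"z":0,"ax":0,"ay":0,"az":0,"claw":0.05},
    {"x":0,"y":0,"z":0,"ax":0,"ay":0,"az":0,"claw":0.05},
    {"x":0,"y":0,"z":0,"ax":0,"ay":0,"az":0,"claw":0.05},
  ],
)

```text
time_s: 17.95
ee_pos: [0.443, -0.0947, 0.0176]
eef_rot: [3.136, 0.001, 1.572]
force: [0.9, 0.7, -5.0]
grip_width: 0.0594
```

Emit:
step_arm(
  steps=[
    {"x":0,"y":0,"z":-0.003,"ax":0.2,"ay":0,"az":0,"claw":0.05},
    {"x":0,"y":0,"z":-0.01,"ax":0,"ay":0,"az":0,"claw":0.05},
    {"x":0,"y":0,"z":-0.03,"ax":0,"ay":0,"az":0,"claw":0.05},
    {"x":0,"y":0,"z":-0.038,"ax":0,"ay":0,"az":0,"claw":0.05},
    {"x":0,"y":0,"z":-0.038,"ax":0,"ay":0,"az":0,"claw":0.05},
  ],
)

```text
time_s: 18.37
ee_pos: [0.4383, -0.0932, 0.1358]
eef_rot: [-3.128, -0.003, 1.572]
force: [1.5, 0.7, -5.2]
grip_width: 0.0598
```

Emit:
step_arm(
  steps=[
    {"x":0.008,"y":0.008,"z":-0.035,"ax":0,"ay":0,"az":0,"claw":0.05},
    {"x":0.02,"y":0.022,"z":-0.02,"ax":0,"ay":0,"az":0,"claw":0.05},
    {"x":0.026,"y":0.028,"z":0,"ax":0,"ay":0,"az":0,"claw":0.05},
    {"x":0.026,"y":0.028,"z":0,"ax":0,"ay":0,"az":0,"claw":0.05},
    {"x":0.026,"y":0.028,"z":0,"ax":0,"ay":0,"az":0,"claw":0.05},
  ],
)

```text
time_s: 18.78
ee_pos: [0.5551, 0.0124, 0.2082]
eef_rot: [3.139, 0.0, 1.564]
force: [0.7, -1.7, -5.4]
grip_width: 0.0595
```

Remaining: dx +0.083, dy +0.0725.

Emit:
step_arm(
  steps=[
    {"x":0.026,"y":0.028,"z":0,"ax":0,"ay":0,"az":-0.3,"claw":0.05},
    {"x":0.024,"y":0.028,"z":0,"ax":0,"ay":0,"az":0,"claw":0.05},
    {"x":0.015,"y":0.018,"z":0.01,"ax":0,"ay":0,"az":0,"claw":0.05},
    {"x":0.002,"y":0.003,"z":0.03,"ax":0,"ay":0,"az":0,"claw":0.05},
    {"x":0,"y":0,"z":0.015,"ax":0,"ay":0,"az":0,"claw":0.05},
  ],
)

```text
time_s: 19.2
ee_pos: [0.6393, 0.0895, 0.1586]
eef_rot: [3.131, -0.001, 1.575]
force: [-0.2, -0.1, -7.1]
grip_width: 0.0593
```

Emit:
step_arm(
  steps=[
    {"x":-0.005,"y":-0.001,"z":0.015,"ax":0.5,"ay":0,"az":0.2,"claw":0.05},
    {"x":0,"y":0,"z":0.02,"ax":0,"ay":0,"az":0,"claw":0.05},
    {"x":0,"y":0,"z":0.008,"ax":0,"ay":0,"az":0,"claw":0.05},
  ],
)

```text
time_s: 19.45
ee_pos: [0.6373, 0.0845, 0.1128]
eef_rot: [-3.139, -0.001, 1.572]
force: [-1.1, -0.9, -6.4]
grip_width: 0.0592
```

Emit:
step_arm(
  steps=[
    {"x":0,"y":0,"z":0,"ax":0,"ay":0,"az":0,"claw":0.05},
  ],
)

```text
time_s: 19.53
ee_pos: [0.6364, 0.0839, 0.1114]
eef_rot: [-3.136, -0.0, 1.572]
force: [-0.3, -0.7, -6.3]
grip_width: 0.0595
```

```bash
python3 snap.py r scene side;  python3 - <<'E'
from fit import *
from station import vision,ctrl
o=ctrl.get_obs(); print(o['ee_pos'])
zt=o['ee_pos'][2]-.0176+.048
for n in ('scene','side'):
  z=np.load(f"pics/{n}_r.npz"); W=cloud(z['d'],vision.camera_params(n)); P=W[np.isfinite(W).all(-1)]
  Q=P[(np.hypot(P[:,0]-.638,P[:,1]-.085)<.033)&(abs(P[:,2]-zt)<.005)];print(n,circ(Q[:,:2],.03),np.median(Q[:,2])-zt,len(Q))
E
```

```text
19.5333 [0.63637735 0.08392497 0.11140186] [-3.13567745e+00 -3.59791765e-04  1.57176118e+00] [-0.33942808 -0.70072377 -6.2588592 ] 0.059463995327524645
[0.63718742 0.08407801 0.11337604]
scene (array([0.63756991, 0.08438843, 0.02969191]), np.float64(0.0010597252468440676), 15) -0.0008031808590823197 162
side (array([0.63585722, 0.08507397, 0.03035092]), np.float64(0.0012757361422703567), 19) -0.00045594369061713325 331
```

View pics/scene_r.png

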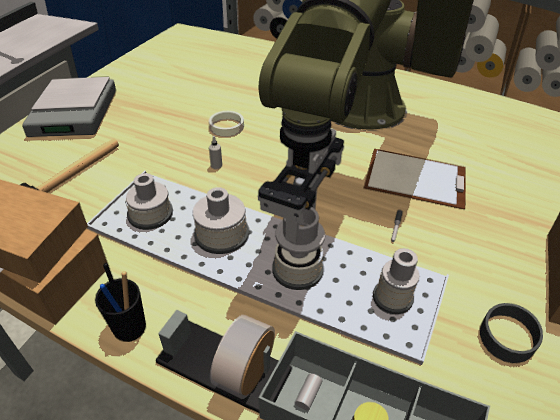

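Emit:
step_arm(
  steps=[
    {"x":0.001,"y":0.001,"z":0.006,"ax":-0.2,"ay":0,"az":0,"claw":0.05},
    {"x":0,"y":0,"z":0.006,"ax":0,"ay":0,"az":0,"claw":0.05},
  ],
)

```text
time_s: 19.8
ee_pos: [0.6397, 0.0849, 0.1046]
eef_rot: [3.136, -0.001, 1.571]
force: [-0.1, -0.4, -6.2]
grip_width: 0.0599
```

Emit:
step_arm(
  steps=[
    {"x":0,"y":-0.002,"z":0.006,"ax":0.3,"ay":0,"az":0,"claw":0.05},
    {"x":0,"y":0,"z":0.005,"ax":0,"ay":0,"az":0,"claw":0.05},
  ],
)

```text
time_s: 19.97
ee_pos: [0.6381, 0.0848, 0.094]
eef_rot: [3.139, -0.001, 1.571]
force: [0.6, 1.0, -6.3]
grip_width: 0.0594
```

Emit:
step_arm(
  steps=[
    {"x":0,"y":-0.001,"z":0.006,"ax":0.1,"ay":0,"az":0,"claw":0.05},
    {"x":0,"y":0,"z":0.004,"ax":0,"ay":0,"az":0,"claw":0.05},
    {"x":0,"y":0,"z":0.002,"ax":0,"ay":0,"az":0,"claw":0.05},
  ],
)

```text
time_s: 20.22
ee_pos: [0.6368, 0.0848, 0.0802]
eef_rot: [3.142, -0.001, 1.571]
force: [0.3, 0.3, -5.7]
grip_width: 0.0593
```

Emit:
step_arm(
  steps=[
    {"x":0,"y":0.001,"z":0.002,"ax":0,"ay":0,"az":0,"claw":0.05},
    {"x":0,"y":0,"z":0.0015,"ax":0,"ay":0,"az":0,"claw":0.05},
  ],
)

```text
time_s: 20.38
ee_pos: [0.6377, 0.0848, 0.076]
eef_rot: [-3.141, -0.001, 1.571]
force: [-0.7, -0.5, -6.1]
grip_width: 0.0597
```

Emit:
step_arm(
  steps=[
    {"x":0,"y":0,"z":0.001,"ax":0,"ay":0,"az":0,"claw":0.05},
  ],
)

```text
time_s: 20.47
ee_pos: [0.6379, 0.0849, 0.0752]
eef_rot: [-3.141, -0.001, 1.571]
force: [-6.1, -0.3, 8.2]
grip_width: 0.0596
```

Contact. Release, then lift clear.

Emit:
step_arm(
  steps=[
    {"x":0,"y":0,"z":0,"ax":0,"ay":0,"az":0,"claw":0.094},
    {"x":0,"y":0,"z":0,"ax":0,"ay":0,"az":0,"claw":0.094},
    {"x":0,"y":0,"z":0,"ax":0,"ay":0,"az":0,"claw":0.094},
    {"x":0,"y":0,"z":0,"ax":0,"ay":0,"az":0,"claw":0.094},
    {"x":0,"y":0,"z":0,"ax":0,"ay":0,"az":0,"claw":0.094},
  ],
)

```text
time_s: 20.88
ee_pos: [0.6398, 0.0851, 0.0783]
eef_rot: [3.136, -0.002, 1.571]
force: [-0.2, -0.8, 0.1]
grip_width: 0.0892
```

Emit:
step_arm(
  steps=[
    {"x":0,"y":0,"z":-0.02,"ax":0,"ay":0,"az":0,"claw":0.094},
    {"x":0,"y":0,"z":-0.035,"ax":0,"ay":0,"az":0,"claw":0.094},
    {"x":0,"y":0,"z":-0.035,"ax":0,"ay":0,"az":0,"claw":0.094},
    {"x":0,"y":-0.03,"z":-0.02,"ax":0,"ay":0,"az":0,"claw":0.094},
    {"x":0,"y":-0.037,"z":0,"ax":0,"ay":0,"az":0,"claw":0.094},
  ],
)

```text
time_s: 21.3
ee_pos: [0.5735, 0.0843, 0.1905]
eef_rot: [3.138, -0.001, 1.57]
force: [1.1, 1.2, 0.7]
grip_width: 0.0938
```

Emit:
step_arm(
  steps=[
    {"x":0,"y":-0.035,"z":0,"ax":0,"ay":0,"az":0,"claw":0.094},
    {"x":0,"y":-0.03,"z":0,"ax":0,"ay":0,"az":0,"claw":0.094},
    {"x":0,"y":0,"z":0,"ax":0,"ay":0,"az":0,"claw":0.094},
    {"x":0,"y":0,"z":0,"ax":0,"ay":0,"az":0,"claw":0.094},
  ],
)

```text
time_s: 21.63
ee_pos: [0.502, 0.0845, 0.1934]
eef_rot: [3.132, -0.002, 1.571]
force: [0.8, -0.3, 0.2]
grip_width: 0.0942
```

```bash
python3 snap.py f scene side;  python3 - <<'E'
from fit import *
from station import vision,ctrl
C={'med':((.638,-.253),.1005,.02,.0525,.043),'small':((.624,.265),.1183,.02,.0703,.032),'large':((.6213,-.09),.1125,.02,.0643,.05),'ring':((.638,.085),.1063,.03,.0583,.043)}
for n in ('scene','side'):
  z=np.load(f"pics/{n}_f.npz"); W=cloud(z['d'],vision.camera_params(n)); P=W[np.isfinite(W).all(-1)]
  for k,(c,h,r,b,rp) in C.items():
    d=np.hypot(P[:,0]-c[0],P[:,1]-c[1])
    Q=P[(d<r+.01)&(abs(P[:,2]-h)<.004)]; x,e,_=circ(Q[:,:2],r)
    S=P[(d<rp-.004)&(d>r+.005)&(abs(P[:,2]-b-.008)<.006)]
    A=np.c_[S[:,:2]-np.mean(S[:,:2],0),np.ones(len(S))]; co=np.linalg.lstsq(A,S[:,2],rcond=None)[0]
    print(n,k,np.round(x*1000,1),'top',round(np.median(Q[:,2])*1000,1),'exp',h*1000,'plate z',round(co[2]*1000,1),'exp',b*1000+8,'tilt deg',np.round(np.degrees(np.hypot(*co[:2])),2))
E
```

```text
21.6333 [0.50195593 0.08446096 0.19343345] [ 3.13198437e+00 -1.93533773e-03  1.57067494e+00] [ 0.76522919 -0.2670408   0.21357582] 0.09418139767691835
scene med [ 638.8 -251.2   20.2] top 100.4 exp 100.5 plate z 60.7 exp 60.5 tilt deg 1.38
scene small [625.7 265.5  19.8] top 118.4 exp 118.3 plate z 79.0 exp 78.3 tilt deg 0.42
scene large [621.9 -90.7  20.5] top 112.9 exp 112.5 plate z 73.3 exp 72.3 tilt deg 0.08
scene ring [637.7  85.1  30. ] top 106.5 exp 106.30000000000001 plate z 67.3 exp 66.3 tilt deg 0.41
side med [ 635.6 -251.3   19.9] top 99.4 exp 100.5 plate z 60.1 exp 60.5 tilt deg 0.34
side small [623.7 266.   19.9] top 118.2 exp 118.3 plate z 78.6 exp 78.3 tilt deg 0.89
side large [620.7 -88.6  18.5] top 112.6 exp 112.5 plate z 73.1 exp 72.3 tilt deg 0.16
side ring [636.   85.6  29.9] top 106.3 exp 106.30000000000001 plate z 67.1 exp 66.3 tilt deg 0.47
```

View pics/scene_f.png

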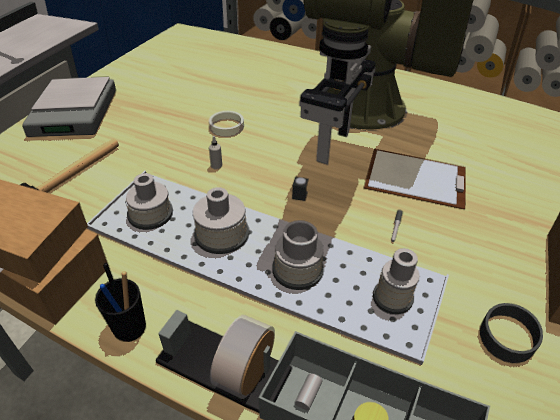

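All four weights lie flat on their own stacks: medium at pixel (148,200), large at (220,220), ring at (298,255), small at (397,280). The bottle at (215,155) is upright and the gripper is clear.

```bash
python3 -c "
from station import ticket
print(ticket.hand_in())"
```

```text
the job is handed in; nothing more can be done
None
```

All four weights are on their matching stacks and released, and I handed the job in at about 21.6 s; the hand-in reports no verdict. I lowered each one until the wrist force showed contact, then opened the fingers and lifted away.

- **Position:** in the last pictures from the scene and side cameras, the weight tubes sit about 0.5–3 mm from the stack centres (limit 10 mm).
- **Height:** tube tops and plates are within about 1 mm of the expected heights (limits −3 to +4 mm).
- **Tilt:** plate tilt came out at or below 1.4° (limit 4°). The highest reading, on the medium weight, was 1.4° from the scene camera but only 0.3° from the side camera, so I take it to be depth noise.
- **Camera disagreement:** the two cameras differ by 1–3 mm in x, in line with the 2 mm calibration error.
- **Rest of the scene:** in the last scene picture the oil bottle is upright, the spindles show no visible shift, and the open gripper touches nothing.

No check failed.

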